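Roll the jam jar label-up and lay it in the gift tray

TASK

The tall jam jar lying among the short ones in the steel rack belongs in the empty nest of the wooden gift tray (the nest with the paper strip), lying centred on its rods with its label facing straight up and its lid pointing the same way as those of the two tall jars already there. First lay it on the white board and let go, roll it along the board until its label faces straight up, and leave it lying there untouched for a moment; then pick it up again and lay it in the tray. Turn the label only by rolling the jar on the board, never in the air, do not let the jar drop, and leave all other things where they are.

Things in the scene. Friction and masses are not known exactly. Their poses are not given: they have to be found in the camera images.
- jar: the tall jar to pack: a lying cylinder of dark jam, 58 mm in diameter and 100 mm long, with a white lid 55 mm in diameter and 16 mm long on one end; about 0.34 kg; starts in one of the rack's three nests. Origin on its axis, midway along the glass body; +x points along the axis to the lid. Its y and z axes say nothing about the label.
- label (a point): the middle of the tall jar's paper label, on the jar's surface (29 mm from the axis, midway along the glass body); marked by a brown disc 18 mm across. z points straight out of the label, away from the axis; x points along the jar to its lid. The white label covers 56 mm along the jar and about 90 degrees of its girth. At the start it faces 60 to 180 degrees away from up, to either side.
- lid (a point): the middle of the tall jar's lid face, on the axis 66 mm from the jar's origin.
- rack: dark steel rack, fixed, 296 x 130 mm, 6 mm base, 12 mm lips at its short ends. Origin at the centre of its underside, x along its length. Nests at x = -95, 0, +95 mm, each a pair of 8 mm rods along y, 90 mm long, 18 mm either side of its middle. Jars lie with the axis along y, 40 mm above the worktop, lid to +y, 37 mm between neighbours.
- tray: wooden gift tray, fixed, 296 x 130 mm, 8 mm base, 16 mm lips at its short ends. Origin at the centre of its underside, x along its length. Three nests like the rack's (rods 10 mm in diameter) at x = -95, 0 and +95 mm; a jar lies there with its axis along y, 43 mm above the worktop. The lids of the two tall jars in it point to -y.
- liner: white paper strip 24 x 100 x 2 mm, fixed on the tray's base in the one empty nest, its length along the tray's y, its origin in the nest's middle, 8 mm above the worktop; axes as the tray's.
- board: white plastic rolling board, fixed, 150 mm (x) by 234 mm (y), 12 mm thick, with a 10 mm high, 10 mm wide stop along each end at y = +-112 mm. Origin at the centre of its underside. A jar with its axis along x rolls along y, its axis 41 mm above the worktop; between the stops its axis has about 150 mm of travel.
- short1: short jam jar lying in a nest of the rack, without label, 58 mm in diameter, 70 mm long plus a 16 mm lid. Origin on its axis, midway along the glass body; +x points along the axis to the lid. To be left alone.
- short2: a second short jar like it, in another nest of the rack. To be left alone.
- tall1: a tall jar like the one to pack, lying in the tray, label up. Origin on its axis, midway along the glass body; +x points along the axis to the lid. To be left alone.
- tall2: a second such jar in another nest of the tray. To be left alone.
- bowl: open steel bowl, 120 mm in diameter, 55 mm high, on the worktop beyond the board; origin at the centre of its underside. To be left alone.
- standing: jam jar standing upright, 68 mm in diameter, 100 mm high, beyond the board; origin at the centre of its underside. To be left alone.

How it is judged:
By the outcome, as a careful person would: the job done as asked, in the order asked, and still so for the second after the job is handed in, with the robot touching nothing.
It also fails if it takes over 64 s, if anything falls off the work surface, if the arm or the gripper's body presses on something with over 40 N, if the wrist force passes 120 N, or if a joint passes its speed limit or range.

ROBOT

A 6-joint arm with a two-finger parallel gripper is mounted at the origin on the work surface. World frame = base frame: x ahead of the robot, y to its left, z up, the work surface at z = 0. Lengths are in m, angles in rad, forces in N, time in s.
With the tool pointing down it reaches from about 0.375 to 0.975 m from the base axis. Payload 3.8 kg.
Tool frame: the origin (TCP) lies midway between the tips of the shut fingers; the grasp point (between the pads) lies 19 mm behind it; z points along the fingers, y is the line along which they close (so a half turn about z gives the same grasp; the last joint's range is limited). The gripper opens to 85 mm and grips with 20 to 120 N. Pads are 22 mm wide; open, the fingers measure 114 mm over their backs; the gripper's body (76 mm by 85 mm) begins 54 mm behind the grasp point. The pads swing forward as they close: fully open they stand 13 mm farther back than shut.
Start: joints at [-1.264, 0.264, 1.604, -0, 1.274, -0.037], TCP at [0.228, -0.635, 0.231] pointing down, gripper open.
Joint ranges: [-2.63, 2.63], [-0.94, 2.18], [0.31, 2.57], [-1.31, 4.45], [0, 2.66], [-2.55, 2.55]. Speed limits (rad/s): [2.57, 2.57, 3.14, 3.14, 3.14, 3.14].

INTERFACE

Orientations are given as a rotation vector (axis times angle).
In Python, from workcell import * gives the robot as it stands. The module is installed in compiled form; this text tells all that it offers.
- The arm moves only by the tool apply_moves, never from a script. Its arguments are lists of equal length, an entry for each row: "fingers": the opening, from 0 (shut) to 1 (fully open); "travel": the shift along the tool's x, y, z normalised to -1 to 1, where 1 is 0.05 m, a list of three; "rotation": the turn, a rotation vector about the tool's x, y, z normalised to -1 to 1, where 1 is 6 degrees, a list of three. In form: {"fingers": [fingers, ...], "travel": [[dx, dy, dz], ...], "rotation": [[ax, ay, az], ...]}. A call has 1 to 12 rows; each row shifts and turns the commanded pose from where the row before left it, along the tool's axes as they then stand; what a row does not reach is not made up. A row lasts 1/10 s, in which the tool goes at most 50 mm and 8.59 degrees, less where a joint would pass 70% of its speed; a pose out of reach is approached as far as the arm can. A call with a number of a shift or a turn outside -1 to 1 is refused whole. A call with a gripper value outside its range is refused whole. The fingers move at their own pace and stop on an object; "newtons" is the grip in N (left out, the last holds). Time passes only in rows, so rows that do not move let the fingers close. It gives the time, the measured TCP pose, the force, the opening and the grip force at its end, in the units of the state.
- read_state(): the state, without advancing time (a new reading comes with each control period).
- read_camera(name): name is "scene" or "top" or "wrist"; returns a dict with "image" (480x640x3 uint8, red, green, blue), "fx", "fy", "cx", "cy" (pixels), "extrinsics" (4x4, takes a point from world to camera coordinates). Camera axes: x right, y down, z forward; pixel columns grow to the right and rows downward; lengths in m; the calibration is good to about 2 mm. The wrist camera is an equidistant fisheye: a pixel r from the principal point sees the ray r / f radians off the axis. A picture is of the moment at which its call begins. There is no depth.
- finish_job(): hands the job in; it is judged then, once.
Trained networks look in the newest picture that a camera, given by its name, has taken for a name from the list of things; names that differ only in an ending like _2 or _b are one class to them, and where a whole thing is asked for, a point or a joint stands for the part that bears it (a point fixed in the world has none). Each returns a list of dicts, best first, with "p" (0 to 1); they miss things now and then, are a little off and sometimes report something else, mostly with a low value. They report only what shows in the picture. A call takes as long as a camera call.
- regions_of(camera, name): "mask" (480x640 bool, what is visible of it) and "bbox" ([left, top, width, height] in pixels, round what is visible of it).
- tip_of(camera, name): "location" ([column, row] in pixels: a listed point, or the origin of a listed thing).
The state is a dict: "time": time; "q": joint angles; "joint_vel": joint speeds; "joint_torque": joint torques, N m; "tool_pos": TCP position; "tcp_rot": TCP orientation; "wrist_force": force on the tool from outside, world axes, zero at the start; "torque": the same for the moment, N m; "width": opening from 0.0 (shut) to 1.0 (fully open); "grip_force": force on a finger pad.
Only numpy, scipy, OpenCV 4.12 (cv2) and the standard library are available. Lean on these libraries where they do the work, as an engineer would, in place of code of your own. Each camera call takes 0.05 s, during which the arm holds its last target. There are 200 camera calls.

## Working session

There is one attempt and no reset: what is moved stays moved. The work goes in short steps, Python scripts to look and compute and a tool call to move; the robot and the scene stay as the last step left them, time stands still between calls to the robot, and variables do not carry over. Pictures are saved under pics/ and viewed, at most 10 in all, crops included, and the job is handed in when it is done.

Besides the shell and the picture viewer there is one more tool, called after ">>>" as a command line: name --argument value ..., lists and objects as JSON in quotes. apply_moves: Moves the arm, as the interface text tells. Scaled input: -1 to 1 covers 0.05 m each way for a shift and 6 degrees each way for a turn. Its arguments: {"type":"object","properties":{"fingers":{"type":"array","items":{"type":"number"}},"travel":{"type":"array","items":{"type":"array","items":{"type":"number"}}},"rotation":{"type":"array","items":{"type":"array","items":{"type":"number"}}},"newtons":{"type":"number"}},"required":["fingers","travel","rotation"]}

```bash
mkdir -p pics; cat > h.py <<'E'
from workcell import *
import numpy as np, cv2
from scipy.spatial.transform import Rotation as R
def ray(c,px):
    E=np.array(c["extrinsics"]);u=(px[0]-c["cx"])/c["fx"];v=(px[1]-c["cy"])/c["fy"]
    if c.get("fish"):
        r=np.hypot(u,v); d=np.array([np.sin(r)*u/max(r,1e-9),np.sin(r)*v/max(r,1e-9),np.cos(r)])
    else: d=np.array([u,v,1.])
    d=E[:3,:3].T@d; return -E[:3,:3].T@E[:3,3], d/np.linalg.norm(d)
def atz(c,px,z):
    o,d=ray(c,px); return o+d*(z-o[2])/d[2]
def tri(rs):
    A=0;b=0
    for o,d in rs:
        P=np.eye(3)-np.outer(d,d);A=A+P;b=b+P@o
    p=np.linalg.solve(A,b); return p,[np.linalg.norm((np.eye(3)-np.outer(d,d))@(p-o)) for o,d in rs]
def cam(n):
    c=dict(read_camera(n)); c["fish"]=n=="wrist"; return c
def save(c,f): cv2.imwrite("pics/"+f,c["image"][:,:,::-1])
E
cat > a.py <<'E'
from h import *
np.set_printoptions(precision=4,suppress=True)
C={n:cam(n) for n in["scene","top","wrist"]}
for n in C: save(C[n],n+"0.png")
print(read_state())
for t in["jar","label","lid","rack","tray","liner","board","short1","tall1","bowl","standing"]:
    for n in C:
        for d in tip_of(n,t)[:3]:
            if d["p"]>.2: print(t,n,round(d["p"],2),np.round(d["location"],1), atz(C[n],d["location"],.04 if t in("jar","lid","label","short1","tall1") else 0.008 if t=="liner" else 0.))
E
python3 a.py
```

```text
{'time': 0.15, 'q': array([-1.2639,  0.2646,  1.6051,  0.    ,  1.2737, -0.0369]), 'joint_vel': array([-0.0002, -0.001 , -0.0041, -0.0002, -0.0024, -0.0014]), 'joint_torque': array([  0.0007, -51.5905, -36.7959,   0.0001,   0.008 ,   0.    ]), 'tool_pos': array([ 0.2273, -0.6349,  0.2302]), 'tcp_rot': array([-3.0935, -0.537 ,  0.0003]), 'wrist_force': array([ 0.654 ,  0.2356, -0.5357]), 'torque': array([ 0.0522, -0.0128,  0.0277]), 'grip_force': 0.0, 'width': 0.9996660305080011}
jar scene 0.59 [219.5 200.1] [ 0.4273 -0.3249  0.04  ]
jar top 0.75 [470.4 303.1] [ 0.4207 -0.3254  0.04  ]
label top 0.61 [474.2 312.8] [ 0.3994 -0.3328  0.04  ]
lid scene 0.28 [445.5 264.3] [0.5477 0.3202 0.04  ]
lid top 0.8 [442.4 309.7] [ 0.4072 -0.2632  0.04  ]
rack scene 0.62 [216.1 229.8] [ 0.5093 -0.31    0.    ]
rack top 0.86 [454.7 261.2] [ 0.5147 -0.3066  0.    ]
tray scene 0.93 [445.3 263.9] [ 0.5067  0.3267 -0.    ]
tray top 0.96 [180.8 270.6] [0.5024 0.3303 0.    ]
tray top 0.74 [453.4 261.2] [ 0.5147 -0.3036  0.    ]
liner scene 0.54 [449.8 289.9] [0.6018 0.3376 0.008 ]
liner top 0.85 [180.4 22
[... 365 characters left out ...]
 scene 0.3 [333.1 320.4] [0.7752 0.0765 0.04  ]
short1 top 0.87 [459. 262.] [ 0.5117 -0.3043  0.04  ]
short1 top 0.67 [446.7 221.8] [ 0.6023 -0.2808  0.04  ]
tall1 scene 0.96 [448.4 254.1] [0.5097 0.3269 0.04  ]
tall1 scene 0.81 [445.5 227.8] [0.4094 0.318  0.04  ]
tall1 top 0.68 [176.3 312.2] [0.4098 0.3262 0.04  ]
tall1 top 0.56 [178.9 270.3] [0.5025 0.3218 0.04  ]
tall1 top 0.48 [471.2 301.7] [ 0.4237 -0.3273  0.04  ]
bowl scene 0.88 [334.9 322.8] [0.7523 0.0773 0.    ]
bowl top 0.81 [290.1 159.2] [0.7627 0.0733 0.    ]
bowl top 0.73 [442.1 308.2] [ 0.4074 -0.2731  0.    ]
standing scene 0.57 [261.4 307.8] [ 0.7463 -0.1031  0.    ]
standing top 0.76 [361.4 162.7] [ 0.7513 -0.096   0.    ]
```

View pics/top0.png

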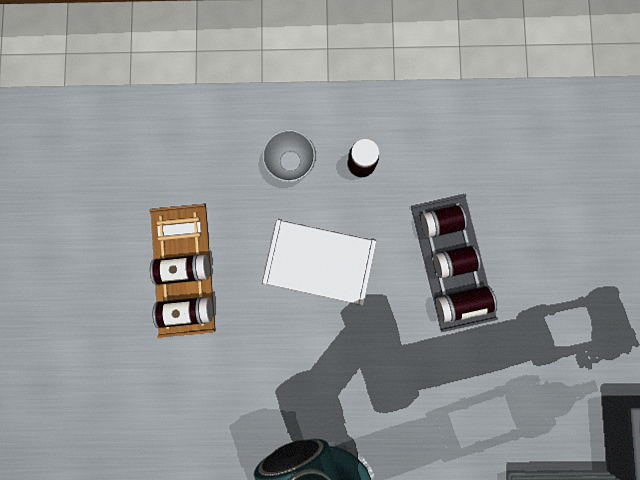

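View pics/scene0.png

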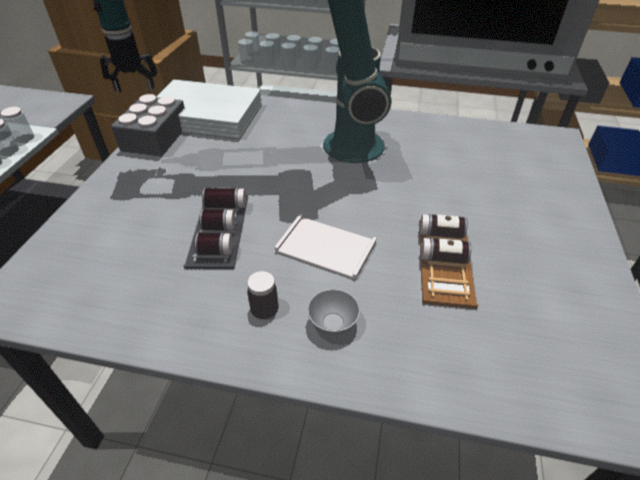

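Top view: the tall jar is the lowest in the rack at (467,305), lid to the left (442,310), with a label sliver on its lower edge (475,316). The board centre is at (320,261), tilted about 10°, with stops at its left and right ends. The empty tray nest is at (180,229), and the tray lids point right. The scene view agrees.

```bash
cat >> h.py <<'E'
def yaw(s):
    m=R.from_rotvec(s["tcp_rot"]).as_matrix(); return np.degrees(np.arctan2(m[1,0],m[0,0]))
def plan(pos,yw,n,p0=None,y0=None):
    """rows for straight move to pos with tool-x at yaw yw (deg), tool kept pointing down"""
    s=read_state(); p=np.array(s["tool_pos"] if p0 is None else p0); y=yaw(s) if y0 is None else y0
    dy=(yw-y+180)%360-180; st=(np.array(pos)-p)/n; T=[];Q=[]
    m=R.from_rotvec(s["tcp_rot"]).as_matrix() if y0 is None else None
    tl=[0,0,0]
    if m is not None:
        e=np.cross(m[:,2],[0,0,-1]); tl=np.degrees(m.T@e)/6/n
    for k in range(n):
        a=np.radians(y+dy*k/n); x=np.array([np.cos(a),np.sin(a),0]); yy=np.array([np.sin(a),-np.cos(a),0])
        T.append([round(float(v)/.05,2) for v in (st@x,st@yy,-st[2])]); Q.append([round(float(tl[0]),2) if n==1 else 0,0,round(-dy/n/6,2)])
    print("tilt(deg/6)",np.round(np.array(tl)*n,3)); print(n,"travel",T,"rotation",Q)
def rect(cname,thing,z,c):
    for d in regions_of(cname,thing)[:2]:
        m=d["mask"].astype(np.uint8); cs=max(cv2.findContours(m,0,2)[0],key=cv2.contourArea)
        P=np.array([atz(c,q[0],z)[:2] for q in cs]); r=cv2.minAreaRect((P*1000).astype(np.float32))
        print(thing,cname,round(d["p"],2),"mm",np.round(r[0],1),np.round(r[1],1),round(r[2],1))
E
python3 - <<'E'
from h import *
for n in["scene","top"]:
    c=cam(n)
    for t,z in[("board",.012),("rack",.006),("tray",.008),("liner",.010)]: rect(n,t,z,c)
plan([.46,-.31,.25],-75,16)
E
```

```text
board scene 0.63 mm [512.5   4.4] [244.8 168.1] 76.8
rack scene 0.8 mm [ 540.9 -296.2] [235.4 131.4] 12.2
tray scene 0.67 mm [576.1 331.8] [154.2 132.8] 4.4
liner scene 0.5 mm [591.3 335.2] [20.8 74.1] 4.5
board top 0.62 mm [517.7   7.3] [241.3 154.4] 77.3
board top 0.15 mm [601.8 327.7] [29.1 89.1] 3.5
rack top 0.58 mm [ 550.2 -292.8] [222.7 130.1] 11.3
tray top 0.89 mm [592.6 331.8] [126.4 133. ] 2.9
liner top 0.96 mm [599.8 335.1] [23.8 71.7] 4.8
liner top 0.56 mm [ 417.2 -324.1] [ 60.3 134.7] 11.1
tilt(deg/6) [-0.  0.  0.]
16 travel [[0.41, -0.29, -0.02], [0.38, -0.33, -0.02], [0.34, -0.36, -0.02], [0.3, -0.4, -0.02], [0.26, -0.43, -0.02], [0.22, -0.45, -0.02], [0.17, -0.47, -0.02], [0.12, -0.49, -0.02], [0.07, -0.5, -0.02], [0.02, -0.5, -0.02], [-0.03, -0.5, -0.02], [-0.09, -0.49, -0.02], [-0.14, -0.48, -0.02], [-0.18, -0.46, -0.02], [-0.23, -0.44, -0.02], [-0.28, -0.42, -0.02]] rotation [[0, 0, np.float64(0.99)], [0, 0, np.float64(0.99)], [0, 0, np.float64(0.99)], [0, 0, np.float64(0.99)], [0, 0, np.float64(0.99)], [0, 0, np.float64(0.99)], [0, 0, np.float64(0.99)], [0, 0, np.float64(0.99)], [0, 0, np.float64(0.99)], [0, 0, np.float64(0.99)], [0, 0, np.float64(0.99)], [0, 0, np.float64(0.99)], [0, 0, np.float64(0.99)], [0, 0, np.float64(0.99)], [0, 0, np.float64(0.99)], [0, 0, np.float64(0.99)]]
```

>>> apply_moves --fingers '[1, 1, 1, 1, 1, 1, 1, 1]' --travel '[[0.41, -0.29, -0.02], [0.38, -0.33, -0.02], [0.34, -0.36, -0.02], [0.3, -0.4, -0.02], [0.26, -0.43, -0.02], [0.22, -0.45, -0.02], [0.17, -0.47, -0.02], [0.12, -0.49, -0.02]]' --rotation '[[0, 0, 1], [0, 0, 1], [0, 0, 1], [0, 0, 1], [0, 0, 1], [0, 0, 1], [0, 0, 1], [0, 0, 1]]'

```text
time: 3.1
tool_pos: [0.3449, -0.4718, 0.2394]
tcp_rot: [3.044, -0.775, 0.0]
wrist_force: [0.3, -0.1, 0.2]
width: 0.997
grip_force: 0.0
```

>>> apply_moves --fingers '[1, 1, 1, 1, 1, 1, 1, 1, 1, 1]' --travel '[[0.07, -0.5, -0.02], [0.02, -0.5, -0.02], [-0.03, -0.5, -0.02], [-0.09, -0.49, -0.02], [-0.14, -0.48, -0.02], [-0.18, -0.46, -0.02], [-0.23, -0.44, -0.02], [-0.28, -0.42, -0.02], [0, 0, 0], [0, 0, 0]]' --rotation '[[0, 0, 1], [0, 0, 1], [0, 0, 1], [0, 0, 1], [0, 0, 1], [0, 0, 1], [0, 0, 1], [0, 0, 1], [0, 0, 0.2], [0, 0, 0]]'

```text
time: 4.1
tool_pos: [0.4634, -0.3117, 0.2474]
tcp_rot: [2.452, -1.963, 0.0]
wrist_force: [0.2, -0.4, -0.6]
width: 1.002
grip_force: 0.0
```

```bash
cat > b.py <<'E'
from h import *
import sys
np.set_printoptions(precision=4,suppress=True)
s=read_state(); print(s["tool_pos"],yaw(s),np.degrees(s["q"]),s["time"])
C={n:cam(n) for n in["scene","top","wrist"]}
save(C["wrist"],sys.argv[1]); E=np.array(C["wrist"]["extrinsics"]); print("wristcam at",-E[:3,:3].T@E[:3,3])
for t in sys.argv[2:]:
    rs=[]
    for n in C:
        for d in tip_of(n,t)[:3]:
            if d["p"]>.2: print(t,n,round(d["p"],2),np.round(d["location"],1), atz(C[n],d["location"],.04 if t in("jar","lid","short1","tall1") else .07 if t=="label" else 0.01))
E
python3 b.py w1.png jar lid label short1 rack
```

```text
[ 0.4634 -0.3117  0.2474] -77.36600719530144 [-36.4605   1.9321 105.2283  -0.0308  72.8245 130.9146] 4.1
wristcam at [ 0.4778 -0.3762  0.3913]
jar scene 0.55 [218.9 200.5] [ 0.4294 -0.3259  0.04  ]
jar top 0.91 [471.3 303.1] [ 0.4207 -0.3274  0.04  ]
jar wrist 0.73 [363.7 214.5] [ 0.419  -0.3229  0.04  ]
jar wrist 0.59 [391.6 216.9] [ 0.3915 -0.3267  0.04  ]
jar wrist 0.4 [359.2 278.8] [ 0.407 -0.258  0.04 ]
lid scene 0.76 [244.7 199. ] [ 0.407  -0.2554  0.04  ]
lid top 0.66 [439.7 309.8] [ 0.407  -0.2572  0.04  ]
lid wrist 0.91 [361.8 280. ] [ 0.4041 -0.2573  0.04  ]
label scene 0.73 [447.6 265.1] [0.579  0.3199 0.07  ]
label top 0.59 [179.2 228.5] [0.5934 0.3128 0.07  ]
label top 0.41 [175.9 268.1] [0.5069 0.3187 0.07  ]
label wrist 0.8 [390.6 217.6] [ 0.3996 -0.3301  0.07  ]
label wrist 0.26 [173.  217.1] [ 0.594  -0.2886  0.07  ]
short1 scene 0.86 [212.7 244.3] [ 0.6033 -0.2762  0.04  ]
short1 scene 0.76 [213.5 217.2] [ 0.5017 -0.3139  0.04  ]
short1 top 0.9 [447.8 222.7] [ 0.6002 -0.2832  0.04  ]
short1 top 0.64 [461.2 261.6] [ 0.5125 -0.3093  0.04  ]
short1 top 0.51 [440.2 309.2] [ 0.4083 -0.2584  0.04  ]
short1 wrist 0.88 [174.2 218.5] [ 0.6033 -0.2793  0.04  ]
short1 wrist 0.65 [265.  207.9] [ 0.5133 -0.3087  0.04  ]
rack top 0.98 [455.2 261.5] [ 0.5137 -0.3048  0.01  ]
rack top 0.32 [177.8 312.3] [0.4072 0.3326 0.01  ]
```

View pics/w1.png

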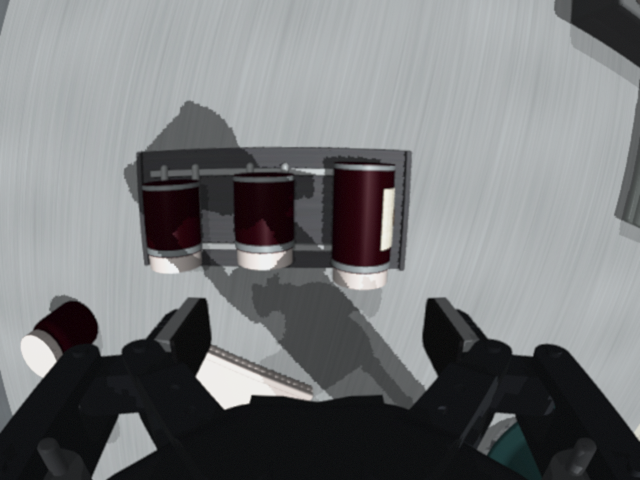

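Wrist view: tall jar at right in the rack (363,215), lid down at (360,280), label strip on its right side (388,218); it is parallel to the fingers to within about 1°.

```bash
python3 - <<'E'
from h import *
np.set_printoptions(precision=4,suppress=True)
C={n:cam(n) for n in["scene","top","wrist"]}
for t in["jar","lid"]:
    rs=[]
    for n in C:
        ds=[d for d in tip_of(n,t) if d["p"]>.2]
        ds=[d for d in ds if np.linalg.norm(atz(C[n],d["location"],.04)[:2]-([.42,-.325] if t=="jar" else [.406,-.257]))<.015]
        if ds: rs.append(ray(C[n],ds[0]["location"]))
    print(t,len(rs),tri(rs))
# jar axis edges from wrist mask
c=C["wrist"]
for d in regions_of("wrist","jar")[:2]:
    m=d["mask"].astype(np.uint8); cs=max(cv2.findContours(m,0,2)[0],key=cv2.contourArea)
    P=np.array([atz(c,q[0],.045)[:2] for q in cs])*1000; r=cv2.minAreaRect(P.astype(np.float32)); print(d["p"],d["bbox"],r)
plan([.4205,-.325,.12],-78,6)
E
```

```text
jar 2 (array([ 0.4186, -0.3256,  0.0365]), [np.float64(0.0017130819594451693), np.float64(0.001713081959445068)])
lid 3 (array([ 0.4068, -0.2603,  0.0495]), [np.float64(0.000968109555324356), np.float64(0.002043843082052323), np.float64(0.0018022524700882178)])
0.87 [332.3, 162.9, 65.9, 128.1] ((417.291748046875, -311.3739318847656), (59.450050354003906, 126.01910400390625), 11.524341583251953)
tilt(deg/6) [-0. -0.  0.]
6 travel [[0.01, 0.15, 0.42], [0.01, 0.15, 0.42], [0.01, 0.15, 0.42], [0.01, 0.15, 0.42], [0.01, 0.15, 0.42], [0.01, 0.15, 0.42]] rotation [[0, 0, np.float64(0.01)], [0, 0, np.float64(0.01)], [0, 0, np.float64(0.01)], [0, 0, np.float64(0.01)], [0, 0, np.float64(0.01)], [0, 0, np.float64(0.01)]]
```

>>> apply_moves --fingers '[0.88, 0.88, 0.88, 0.88, 0.88, 0.88, 0.88, 0.88]' --travel '[[0.01, 0.15, 0.42], [0.01, 0.15, 0.42], [0.01, 0.15, 0.42], [0.01, 0.16, 0.42], [0.01, 0.16, 0.42], [0.01, 0.16, 0.42], [0, 0, 0.2], [0, 0, 0]]' --rotation '[[0, 0, 0.03], [0, 0, 0.03], [0, 0, 0.03], [0, 0, 0.03], [0, 0, 0], [0, 0, 0], [0, 0, 0], [0, 0, 0]]'

```text
time: 6.3
tool_pos: [0.4175, -0.3237, 0.1097]
tcp_rot: [-2.437, 1.982, 0.005]
wrist_force: [0.7, 0.2, 0.2]
width: 0.875
grip_force: 0.0
```

```bash
python3 b.py w2.png jar lid label; python3 -c "
from h import *
plan([.4195,-.325,.018],-78.3,10)"
```

```text
[ 0.4175 -0.3237  0.1097] -78.24761019335368 [-40.4971   5.7199 116.5957   0.0121  57.8712 127.7439] 6.3
wristcam at [ 0.4331 -0.3888  0.256 ]
jar scene 0.92 [219.  199.8] [ 0.4263 -0.3268  0.04  ]
jar scene 0.68 [262.5 307.7] [ 0.7742 -0.0881  0.04  ]
jar top 0.78 [471.7 303.1] [ 0.4207 -0.3283  0.04  ]
jar wrist 0.85 [315.4 258.4] [ 0.4202 -0.3231  0.04  ]
lid scene 0.84 [246.3 197.4] [ 0.399  -0.2533  0.04  ]
lid scene 0.55 [447.4 251.5] [0.5007 0.3243 0.04  ]
lid top 0.86 [443.2 310.9] [ 0.4045 -0.2648  0.04  ]
lid top 0.4 [471.2 316.4] [ 0.3917 -0.3258  0.04  ]
lid wrist 0.89 [316.1 351.9] [ 0.4064 -0.2585  0.04  ]
label scene 0.71 [244.5 197.1] [ 0.4338 -0.2434  0.07  ]
label scene 0.65 [218.  228.5] [ 0.5727 -0.2685  0.07  ]
label top 0.7 [472.2 315.8] [ 0.3958 -0.3183  0.07  ]
label wrist 0.78 [364.9 262.5] [ 0.3959 -0.3353  0.07  ]
tilt(deg/6) [-0.002 -0.003  0.   ]
10 travel [[0.0, -0.0, 0.19], [0.0, -0.0, 0.19], [0.0, -0.0, 0.19], [0.0, -0.0, 0.19], [0.0, -0.0, 0.19], [0.0, -0.0, 0.19], [0.0, -0.0, 0.19], [0.0, -0.0, 0.19], [0.0, -0.0, 0.19], [0.0, -0.0, 0.19]] rotation [[0, 0, np.float64(0.0)], [0, 0, np.float64(0.0)], [0, 0, np.float64(0.0)], [0, 0, np.float64(0.0)], [0, 0, np.float64(0.0)], [0, 0, np.float64(0.0)], [0, 0, np.float64(0.0)], [0, 0, np.float64(0.0)], [0, 0, np.float64(0.0)], [0, 0, np.float64(0.0)]]
```

View pics/w2.png

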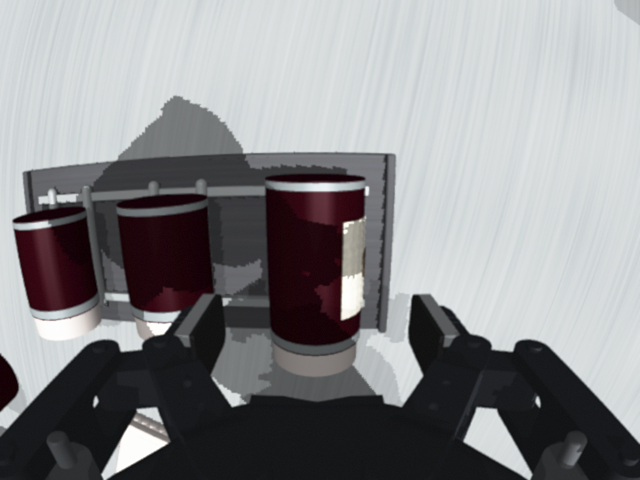

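Wrist view: the jar (315,260) is centred between the fingers (about 317), and the label strip on its right is clear of the neighbours. Descending and gripping.

>>> apply_moves --fingers '[0.88, 0.88, 0.88, 0.88, 0.88, 0.88, 0.88, 0.88]' --travel '[[0.01, -0.01, 0.3], [0.01, -0.01, 0.3], [0, -0.01, 0.3], [0, 0, 0.3], [0, 0, 0.3], [0, 0, 0.2], [0, 0, 0.14], [0, 0, 0]]' --rotation '[[0, 0, 0], [0, 0, 0], [0, 0, 0], [0, 0, 0], [0, 0, 0], [0, 0, 0], [0, 0, 0], [0, 0, 0]]'

```text
time: 7.7
tool_pos: [0.4194, -0.3246, 0.018]
tcp_rot: [-2.438, 1.982, 0.004]
wrist_force: [0.8, 0.3, -0.2]
width: 0.877
grip_force: 0.0
```

>>> apply_moves --fingers '[0.5, 0.5, 0.5, 0.5, 0.5, 0.5]' --travel '[[0, 0, 0], [0, 0, 0], [0, 0, 0], [0, 0, 0], [0, 0, 0], [0, 0, 0]]' --rotation '[[0, 0, 0], [0, 0, 0], [0, 0, 0], [0, 0, 0], [0, 0, 0], [0, 0, 0]]' --newtons 45

```text
time: 8.3
tool_pos: [0.4205, -0.3257, 0.0201]
tcp_rot: [2.438, -1.982, 0.002]
wrist_force: [-1.4, -0.2, 5.7]
width: 0.662
grip_force: 48.7
```

```bash
python3 -c "
from h import *
plan([.505,-.038,.16],-13,12,[.4205,-.3257,.16],-78.2)"|sed 's/np.float64//g'
```

```text
tilt(deg/6) [0 0 0]
12 travel [[-0.44, -0.24, -0.0], [-0.42, -0.28, -0.0], [-0.39, -0.31, -0.0], [-0.36, -0.35, -0.0], [-0.32, -0.38, -0.0], [-0.28, -0.41, -0.0], [-0.24, -0.44, -0.0], [-0.2, -0.46, -0.0], [-0.16, -0.47, -0.0], [-0.11, -0.49, -0.0], [-0.07, -0.5, -0.0], [-0.02, -0.5, -0.0]] rotation [[0, 0, -0.91], [0, 0, -0.91], [0, 0, -0.91], [0, 0, -0.91], [0, 0, -0.91], [0, 0, -0.91], [0, 0, -0.91], [0, 0, -0.91], [0, 0, -0.91], [0, 0, -0.91], [0, 0, -0.91], [0, 0, -0.91]]
```

>>> apply_moves --fingers '[0.5, 0.5, 0.5, 0.5, 0.5, 0.5, 0.5]' --travel '[[0, 0, -0.1], [0, 0, -0.3], [0, 0, -0.5], [0, 0, -0.6], [0, 0, -0.6], [0, 0, -0.5], [0, 0, -0.2]]' --rotation '[[0, 0, 0], [0, 0, 0], [0, 0, 0], [0, 0, 0], [0, 0, 0], [0, 0, 0], [0, 0, 0]]'

```text
time: 9.0
tool_pos: [0.4215, -0.3262, 0.1629]
tcp_rot: [-2.438, 1.982, -0.008]
wrist_force: [1.3, -0.0, -3.1]
width: 0.663
grip_force: 49.1
```

>>> apply_moves --fingers '[0.5, 0.5, 0.5, 0.5, 0.5, 0.5, 0.5, 0.5, 0.5, 0.5, 0.5, 0.5]' --travel '[[-0.44, -0.24, 0], [-0.42, -0.28, 0], [-0.39, -0.31, 0], [-0.36, -0.35, 0], [-0.32, -0.38, 0], [-0.28, -0.41, 0], [-0.24, -0.44, 0], [-0.2, -0.46, 0], [-0.16, -0.47, 0], [-0.11, -0.49, 0], [-0.07, -0.5, 0], [-0.02, -0.5, 0]]' --rotation '[[0, 0, -0.91], [0, 0, -0.91], [0, 0, -0.91], [0, 0, -0.91], [0, 0, -0.91], [0, 0, -0.91], [0, 0, -0.91], [0, 0, -0.91], [0, 0, -0.91], [0, 0, -0.91], [0, 0, -0.91], [0, 0, -0.91]]'

```text
time: 10.2
tool_pos: [0.5034, -0.0357, 0.1583]
tcp_rot: [-3.123, 0.341, 0.003]
wrist_force: [1.2, -0.8, -2.8]
width: 0.664
grip_force: 49.0
```

```bash
python3 b.py w3.png jar lid label board; python3 -c "
from h import *
for n in ('top','scene','wrist'): rect(n,'board',.012,cam(n))"
```

```text
[ 0.5034 -0.0357  0.1583] -12.473049363679579 [ -6.8869   0.0591 116.8808   0.0087  63.1676  95.5823] 10.2
wristcam at [ 0.5686 -0.0485  0.3023]
jar scene 0.59 [308.2 194.1] [ 0.3455 -0.0806  0.04  ]
jar wrist 0.82 [317.2 334. ] [ 0.4266 -0.0172  0.04  ]
lid scene 0.8 [322.3 173.8] [ 0.2377 -0.0608  0.04  ]
lid scene 0.4 [297.2 185.2] [ 0.3107 -0.1227  0.04  ]
lid top 0.57 [328.8 298.4] [ 0.4354 -0.0129  0.04  ]
lid wrist 0.71 [580.1  61.3] [ 0.6065 -0.2829  0.04  ]
label scene 0.37 [298.1 181.9] [ 0.3329 -0.1134  0.07  ]
label wrist 0.72 [393.2 337.5] [ 0.4271 -0.0735  0.07  ]
board scene 0.83 [331.5 247.3] [0.5191 0.0237 0.01  ]
board scene 0.29 [331.9 319.8] [0.7526 0.07   0.01  ]
board top 0.63 mm [536.4  84.1] [ 80.8 149.9] 77.7
board scene 0.87 mm [512.8   5.3] [243.3 167.1] 77.1
board wrist 0.75 mm [433.3 -22.5] [146.4 206.8] 77.4
board wrist 0.74 mm [515.7   9.1] [243.5 155.2] 77.0
```

View pics/w3.png

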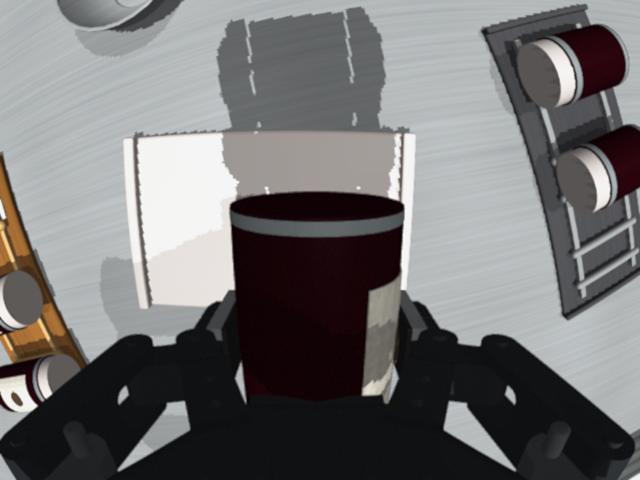

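Wrist view: the jar is held level and parallel to the board. The label strip is on its right (−y) side (385,330), and the board spans (125–415, 130–305).

```bash
python3 -c "
from h import *
plan([.514,-.038,.026],-12.9,8)"|sed 's/np.float64//g'
```

```text
tilt(deg/6) [-0. -0.  0.]
8 travel [[0.02, -0.0, 0.33], [0.02, -0.0, 0.33], [0.02, -0.0, 0.33], [0.02, -0.0, 0.33], [0.02, -0.0, 0.33], [0.02, -0.0, 0.33], [0.02, -0.0, 0.33], [0.02, -0.0, 0.33]] rotation [[0, 0, (0.0)], [0, 0, (0.0)], [0, 0, (0.0)], [0, 0, (0.0)], [0, 0, (0.0)], [0, 0, (0.0)], [0, 0, (0.0)], [0, 0, (0.0)]]
```

>>> apply_moves --fingers '[0.5, 0.5, 0.5, 0.5, 0.5, 0.5, 0.5, 0.5, 0.5, 0.5]' --travel '[[0.03, 0, 0.3], [0.03, 0, 0.4], [0.03, 0, 0.4], [0.03, 0, 0.4], [0.03, 0, 0.4], [0.02, 0, 0.4], [0, 0, 0.2], [0, 0, 0.1], [0, 0, 0.04], [0, 0, 0]]' --rotation '[[0, 0, 0.03], [0, 0, 0.03], [0, 0, 0], [0, 0, 0], [0, 0, 0], [0, 0, 0], [0, 0, 0], [0, 0, 0], [0, 0, 0], [0, 0, 0]]'

```text
time: 12.25
tool_pos: [0.5129, -0.0389, 0.0276]
tcp_rot: [-3.121, 0.357, -0.001]
wrist_force: [0.6, -1.1, -3.3]
width: 0.66
grip_force: 49.2
```

>>> apply_moves --fingers '[0.5, 0.5, 0.5, 0.5]' --travel '[[0, 0, 0.06], [0, 0, 0.04], [0, 0, 0.02], [0, 0, 0]]' --rotation '[[0, 0, 0], [0, 0, 0], [0, 0, 0], [0, 0, 0]]'

```text
time: 12.65
tool_pos: [0.5127, -0.0388, 0.0215]
tcp_rot: [-3.121, 0.357, -0.001]
wrist_force: [-0.5, -0.5, -3.5]
width: 0.665
grip_force: 49.5
```

>>> apply_moves --fingers '[0.5, 0.5, 0.5]' --travel '[[0, 0, 0.02], [0, 0, 0.01], [0, 0, 0]]' --rotation '[[0, 0, 0], [0, 0, 0], [0, 0, 0]]'

```text
time: 12.95
tool_pos: [0.5127, -0.0388, 0.0214]
tcp_rot: [3.121, -0.357, 0.0]
wrist_force: [-3.9, 0.4, 9.1]
width: 0.666
grip_force: 50.6
```

>>> apply_moves --fingers '[0.67, 0.7, 0.75, 0.8, 0.85, 0.9, 0.9, 0.9, 0.9, 0.9, 0.9]' --travel '[[0, 0, -0.01], [0, 0, 0], [0, 0, 0], [0, 0, 0], [0, 0, 0], [0, 0, -0.05], [0, 0, -0.2], [0, 0, -0.5], [0, 0, -0.8], [0, 0, -0.8], [0, 0, 0]]' --rotation '[[0, 0, 0], [0, 0, 0], [0, 0, 0], [0, 0, 0], [0, 0, 0], [0, 0, 0], [0, 0, 0], [0, 0, 0], [0, 0, 0], [0, 0, 0], [0, 0, 0]]'

```text
time: 14.05
tool_pos: [0.5176, -0.0394, 0.1453]
tcp_rot: [3.121, -0.357, 0.021]
wrist_force: [1.7, 0.7, -0.5]
width: 0.898
grip_force: 0.0
```

```bash
python3 b.py w4.png jar lid label
```

```text
[ 0.5176 -0.0394  0.1453] -13.060959680472013 [ -7.1072   1.8522 116.5458   0.002   60.8496  95.9523] 14.05
wristcam at [ 0.5777 -0.0536  0.2844]
jar scene 0.66 [312.5 233.6] [ 0.5085 -0.0308  0.04  ]
jar wrist 0.67 [317.6 250.9] [ 0.5099 -0.0385  0.04  ]
lid scene 0.6 [321.2 217.9] [ 0.4412 -0.0212  0.04  ]
lid scene 0.36 [334.  321.8] [0.7786 0.0792 0.04  ]
lid top 0.49 [333.3 293.8] [ 0.4454 -0.023   0.04  ]
lid wrist 0.72 [319.3 338.9] [ 0.443  -0.0242  0.04  ]
label scene 0.5 [295.6 226.5] [ 0.5224 -0.0729  0.07  ]
label top 0.74 [443.7 221.7] [ 0.5991 -0.2659  0.07  ]
label wrist 0.92 [362.6 253.1] [ 0.5107 -0.0665  0.07  ]
```

View pics/w4.png

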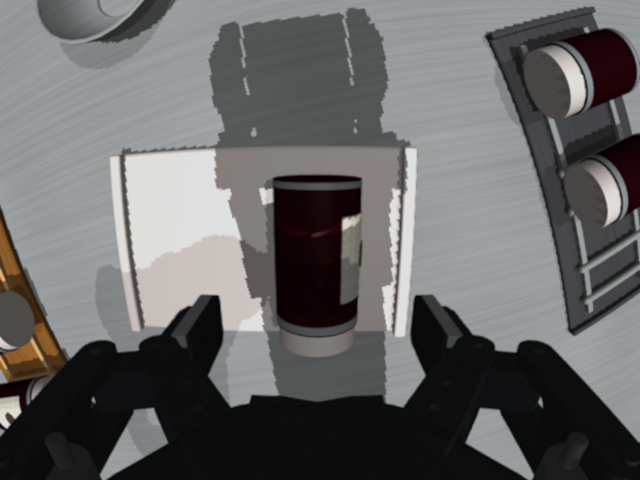

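Wrist view: the jar rests on the board, axis along board x (column 318, rows 180–350), with the label upper edge at column 341 and the brown dot just showing at (360,253). The label is about 75–80° from up, on the −y side, so I'll roll toward +y.

```bash
python3 -c "
from h import *
import time
plan([.5125,-.0385,.022],-12.9,8)
c=cam('wrist');print(c['cx'],c['fx']); im=c['image']
for r in (235,245,253,260,270): print(r,[tuple(int(x) for x in im[r,k]) for k in range(336,368,2)])
"|sed 's/np.float64//g'
```

```text
tilt(deg/6) [0.001 0.011 0.   ]
8 travel [[0.0, -0.0, 0.29], [0.0, -0.0, 0.29], [0.0, -0.0, 0.29], [0.0, -0.0, 0.29], [0.0, -0.0, 0.29], [0.0, -0.0, 0.29], [0.0, -0.0, 0.29], [0.0, -0.0, 0.29]] rotation [[0, 0, (-0.0)], [0, 0, (-0.0)], [0, 0, (-0.0)], [0, 0, (-0.0)], [0, 0, (-0.0)], [0, 0, (-0.0)], [0, 0, (-0.0)], [0, 0, (-0.0)]]
316.4054770777936 371.64829954431775
235 [(19, 4, 4), (18, 2, 5), (27, 17, 18), (100, 96, 90), (132, 129, 120), (131, 128, 119), (124, 121, 112), (124, 121, 112), (123, 120, 112), (117, 115, 107), (113, 110, 102), (110, 108, 100), (108, 106, 99), (130, 126, 123), (133, 129, 125), (133, 128, 126)]
245 [(20, 3, 7), (18, 1, 6), (31, 22, 20), (104, 100, 93), (129, 126, 117), (130, 128, 119), (130, 127, 119), (122, 120, 111), (120, 117, 110), (118, 116, 108), (113, 110, 103), (106, 104, 97), (55, 50, 42), (91, 85, 82), (134, 128, 125), (133, 127, 124)]
253 [(18, 1, 4), (18, 1, 3), (37, 32, 29), (115, 113, 105), (127, 124, 116), (128, 125, 116), (127, 125, 115), (122, 119, 111), (122, 119, 111), (120, 118, 109), (113, 111, 103), (105, 102, 95), (55, 47, 40), (105, 100, 97), (133, 127, 125), (132, 127, 124)]
260 [(19, 2, 5), (14, 1, 4), (33, 29, 27), (94, 92, 85), (92, 91, 84), (93, 92, 85), (93, 91, 85), (110, 108, 100), (124, 122, 113), (119, 118, 109), (115, 113, 105), (98, 96, 88), (54, 48, 43), (127, 121, 119), (132, 126, 124), (131, 125, 123)]
270 [(13, 2, 2), (12, 2, 3), (35, 28, 27), (88, 86, 80), (94, 93, 87), (92, 91, 84), (89, 87, 80), (91, 90, 83), (89, 87, 80), (86, 84, 78), (83, 82, 76), (86, 84, 79), (121, 116, 112), (131, 126, 123), (131, 126, 123), (130, 125, 122)]
```

>>> apply_moves --fingers '[0.9, 0.9, 0.9, 0.9, 0.9, 0.9, 0.85, 0.8, 0.75, 0.75, 0.75]' --travel '[[0, 0, 0.4], [0, 0, 0.5], [0, 0, 0.5], [0, 0, 0.5], [0, 0, 0.4], [0, 0, 0.12], [0, 0, 0], [0, 0, 0], [0, 0, 0], [0, 0, 0], [0, 0, 0]]' --rotation '[[0, 0, 0], [0, 0, 0], [0, 0, 0], [0, 0, 0], [0, 0, 0], [0, 0, 0], [0, 0, 0], [0, 0, 0], [0, 0, 0], [0, 0, 0], [0, 0, 0]]'

```text
time: 15.8
tool_pos: [0.5131, -0.0389, 0.0177]
tcp_rot: [3.121, -0.357, 0.003]
wrist_force: [0.5, -0.4, -0.0]
width: 0.747
grip_force: 0.0
```

>>> apply_moves --fingers '[0.75, 0.75, 0.75, 0.75, 0.75, 0.75, 0.75, 0.75, 0.75, 0.75, 0.75, 0.75]' --travel '[[0, -0.04, 0], [0, -0.06, 0], [0, -0.08, 0], [0, -0.1, 0], [0, -0.1, 0], [0, -0.1, 0], [0, -0.1, 0], [0, -0.08, 0], [0, -0.06, 0], [0, -0.04, 0], [0, -0.02, 0], [0, 0, 0]]' --rotation '[[0, 0, 0], [0, 0, 0], [0, 0, 0], [0, 0, 0], [0, 0, 0], [0, 0, 0], [0, 0, 0], [0, 0, 0], [0, 0, 0], [0, 0, 0], [0, 0, 0], [0, 0, 0]]'

```text
time: 17.0
tool_pos: [0.5212, -0.0008, 0.0168]
tcp_rot: [3.121, -0.357, 0.0]
wrist_force: [0.0, -0.1, 0.9]
width: 0.748
grip_force: 0.0
```

```bash
cat > lab.py <<'E'
from h import *
import sys
np.set_printoptions(precision=4,suppress=True)
s=read_state(); print(s["time"],s["tool_pos"],yaw(s),s["wrist_force"],s["width"])
C={n:cam(n) for n in["scene","top","wrist"]}
save(C["wrist"],sys.argv[1])
ax=np.radians(float(sys.argv[2])) # jar axis direction (lid) yaw
zz=float(sys.argv[3]) if len(sys.argv)>3 else .041
u=np.array([np.cos(ax),np.sin(ax)]);v=np.array([-u[1],u[0]])
got={}
for t,z in(("jar",zz),("lid",zz),("label",zz+.029)):
    for n in C:
        for d in tip_of(n,t)[:2]:
            if d["p"]>.3:
                p=atz(C[n],d["location"],z); print(t,n,round(d["p"],2),np.round(d["location"],1),p)
c=C["wrist"]; 
for n in("wrist","top"):
    c=C[n]
    for d in regions_of(n,"jar")[:1]:
        m=d["mask"].astype(np.uint8); cs=max(cv2.findContours(m,0,2)[0],key=cv2.contourArea)
        E=np.array(c["extrinsics"]);o=-E[:3,:3].T@E[:3,3]
        # angles of view around the jar axis direction: limb bisector gives axis lateral position
        a=[]
        for q in cs:
            oo,r=ray(c,q[0]); a.append(np.arctan2(r[:2]@v,-r[2]))
        lo,hi=np.percentile(a,2),np.percentile(a,98); mid=(lo+hi)/2
        lat=o[:2]@v+np.tan(mid)*(o[2]-zz); print(n,"jar lateral (along v)",lat,"v",v,"limb half",np.degrees((hi-lo)/2),"expect",np.degrees(np.arcsin(.029/np.hypot(o[2]-zz,lat-o[:2]@v))))
        for dd in tip_of(n,"label")[:2]:
            oo,r=ray(c,dd["location"])
            # intersect ray with cylinder in lateral/z plane
            P=np.array([oo[:2]@v-lat,oo[2]-zz]);D=np.array([r[:2]@v,r[2]])
            A=D@D;B=P@D;disc=B*B-A*(P@P-.029**2)
            if disc>0:
                k=(-B-disc**.5)/A;h=P+k*D; print("  label angle from up toward v:",np.degrees(np.arctan2(h[0],h[1])),"p",round(dd["p"],2),dd["location"])
E
python3 lab.py w5.png 167.1
```

```text
17.0 [ 0.5212 -0.0008  0.0168] -13.05472401197867 [ 0.0144 -0.1096  0.8585] 0.7478147550794718
jar scene 0.81 [323.9 239.8] [0.5265 0.004  0.041 ]
jar wrist 0.9 [314.3 339.3] [0.5192 0.0007 0.041 ]
lid scene 0.8 [333.7 220.7] [0.4465 0.0151 0.041 ]
lid scene 0.46 [332.3 321.1] [0.7782 0.0753 0.041 ]
lid top 0.54 [317.4 288.1] [0.4585 0.0121 0.041 ]
label scene 0.71 [319.7 226.9] [ 0.5106 -0.0107  0.07  ]
label wrist 0.88 [323.8 386.9] [ 0.5184 -0.0022  0.07  ]
wrist jar lateral (along v) -0.11590449021987169 v [-0.2233 -0.9748] limb half 14.220134796788361 expect 14.015044267391955
  label angle from up toward v: 4.50552286666213 p 0.88 [323.8, 386.9]
top jar lateral (along v) -0.11793774555140465 v [-0.2233 -0.9748] limb half 1.635452922833555 expect 1.6647600139494618
```

>>> apply_moves --fingers '[0.8, 0.85, 0.9, 0.9, 0.9, 0.9, 0.9, 0.9, 0.9]' --travel '[[0, 0, 0], [0, 0, 0], [0, 0, -0.1], [0, 0, -0.3], [0, 0, -0.6], [0, 0, -0.6], [0, 0, -0.6], [0, 0, -0.4], [0, 0, 0]]' --rotation '[[0, 0, 0], [0, 0, 0], [0, 0, 0], [0, 0, 0], [0, 0, 0], [0, 0, 0], [0, 0, 0], [0, 0, 0], [0, 0, 0]]'

```text
time: 18.7
tool_pos: [0.5242, -0.0009, 0.151]
tcp_rot: [-3.121, 0.357, -0.012]
wrist_force: [0.7, 1.2, 0.2]
width: 0.898
grip_force: 0.0
```

```bash
python3 lab.py w6.png 167.1
```

```text
18.7 [ 0.5242 -0.0009  0.151 ] -13.060311563333599 [0.7046 1.2084 0.171 ] 0.8976382804820507
jar scene 0.92 [323.4 240.5] [0.5293 0.0033 0.041 ]
jar wrist 0.72 [315.3 246.9] [0.5186 0.001  0.041 ]
lid scene 0.76 [334.6 224.6] [0.4617 0.0205 0.041 ]
lid scene 0.6 [323.9 237.4] [0.5175 0.0022 0.041 ]
lid top 0.7 [314.3 288.9] [0.4568 0.019  0.041 ]
lid wrist 0.98 [317.6 329.5] [0.4551 0.0141 0.041 ]
label scene 0.66 [319.  230.1] [ 0.523  -0.0099  0.07  ]
label top 0.63 [178.6 229.6] [0.591  0.3141 0.07  ]
label wrist 0.78 [321.7 257. ] [ 0.5192 -0.0033  0.07  ]
label wrist 0.56 [614.7 171.3] [ 0.5323 -0.2346  0.07  ]
wrist jar lateral (along v) -0.1161432285845232 v [-0.2233 -0.9748] limb half 6.7394924980528605 expect 6.658597171768386
  label angle from up toward v: 6.797462543062426 p 0.78 [321.7, 257.0]
top jar lateral (along v) -0.11582584873713445 v [-0.2233 -0.9748] limb half 1.6124170563721627 expect 1.6647965266957825
```

View pics/w6.png

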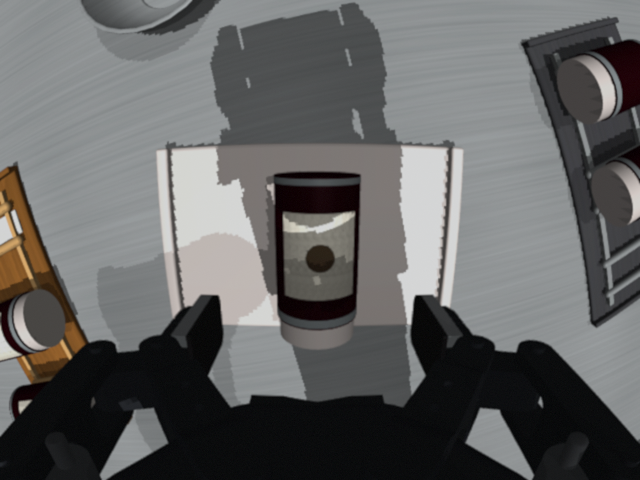

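Wrist view: the label is nearly up. The brown dot at (320,258) is slightly right of the jar's middle (about 317), with the label spanning roughly 283–355. I'll measure the dot and label edges exactly.

```bash
cat > ang.py <<'E'
from h import *
import sys
# label angle from dot centroid and label edges in the wrist picture, relative to limbs; args: lid yaw, axis height, row half-range
ax=np.radians(float(sys.argv[1])); zz=float(sys.argv[2]); lat=float(sys.argv[3])
v=np.array([-np.sin(ax),np.cos(ax)])
c=cam("wrist"); im=c["image"].astype(int); r,g,b=im[...,0],im[...,1],im[...,2]
m=regions_of("wrist","jar")[0]["mask"]; m=cv2.erode(m.astype(np.uint8),np.ones((3,3)))>0
print("cx",c["cx"])
brown=m&(r-b>8)&(g-b>3)&(r<110)&(g>25); 
paper=m&(g>r*.85)&(r>70)&(b<r*.97)
n,_,st,ce=cv2.connectedComponentsWithStats(brown.astype(np.uint8)); k=1+np.argmax(st[1:,4]); print("dot",st[k],ce[k])
def angle(px):
    oo,d=ray(c,px); P=np.array([oo[:2]@v-lat,oo[2]-zz]);D=np.array([d[:2]@v,d[2]]);A=D@D;B=P@D;q=B*B-A*(P@P-.029**2)
    h=P+(-B-q**.5)/A*D; return np.degrees(np.arctan2(h[0],h[1]))
print("dot angle",angle(ce[k]), "dot edges",angle((st[k][0],ce[k][1])),angle((st[k][0]+st[k][2],ce[k][1])))
for row in (int(ce[k][1])+22,int(ce[k][1])+27,int(ce[k][1])+15):
    x=np.where(paper[row])[0]
    if len(x): print(row,x.min(),x.max(),angle((x.min()-.5,row)),angle((x.max()+.5,row)))
    x=np.where(m[row])[0];print("  mask",x.min(),x.max())
E
python3 ang.py 167.1 .041 -.1160
```

```text
cx 316.4054770777936
dot [282 230  59  69 967] [311.4705274  259.99172699]
dot angle -6.043133638388405 dot edges -50.957013965839614 32.705973991946415
281 285 351 -46.917010881808366 54.03870755983535
  mask 279 354
286 285 351 -47.288832220107004 54.4183076267025
  mask 279 354
274 285 352 -46.422116400862265 56.22931724608703
  mask 278 356
```

```bash
sed -i 's/(r<110)/(r<74)/' ang.py; python3 ang.py 167.1 .041 -.1160 | head -3; python3 ang.py 167.1 .041 -.1150 | sed -n 3,4p
```

```text
cx 316.4054770777936
dot [306 245  29  28 494] [319.62955466 256.29757085]
dot angle 4.013018698301584 dot edges -12.868649326235861 23.811881499382718
dot angle 2.1040455347088125 dot edges -14.917782051594827 21.6271554367797
278 285 351 -50.06498046498432 50.15873134836409
```

>>> apply_moves --fingers '[0.9, 0.9, 0.9, 0.9, 0.9, 0.9, 0.8, 0.72, 0.69, 0.69, 0.69]' --travel '[[-0.04, 0, 0.4], [-0.04, 0, 0.5], [0, 0, 0.5], [0, 0, 0.5], [0, 0, 0.4], [0, 0, 0.2], [0, 0, 0], [0, 0, 0], [0, 0, 0], [0, 0, 0], [0, 0, 0]]' --rotation '[[0, 0, 0], [0, 0, 0], [0, 0, 0], [0, 0, 0], [0, 0, 0], [0, 0, 0], [0, 0, 0], [0, 0, 0], [0, 0, 0], [0, 0, 0], [0, 0, 0]]'

```text
time: 20.9
tool_pos: [0.5181, 0.0, 0.0227]
tcp_rot: [-3.121, 0.357, -0.003]
wrist_force: [0.8, 0.6, -0.3]
width: 0.687
grip_force: 0.0
```

>>> apply_moves --fingers '[0.69, 0.69, 0.69, 0.69, 0.69, 0.75, 0.8, 0.85, 0.9]' --travel '[[0, -0.01, 0], [0, -0.02, 0], [0, -0.02, 0], [0, -0.01, 0], [0, 0, 0], [0, 0, 0], [0, 0, 0], [0, 0, 0], [0, 0, 0]]' --rotation '[[0, 0, 0], [0, 0, 0], [0, 0, 0], [0, 0, 0], [0, 0, 0], [0, 0, 0], [0, 0, 0], [0, 0, 0], [0, 0, 0]]'

```text
time: 21.8
tool_pos: [0.518, 0.003, 0.0218]
tcp_rot: [3.121, -0.357, 0.0]
wrist_force: [0.4, 0.4, 0.1]
width: 0.902
grip_force: 0.0
```

>>> apply_moves --fingers '[0.9, 0.9, 0.9, 0.9, 0.9, 0.9, 0.9, 0.9]' --travel '[[0, 0, -0.1], [0, 0, -0.3], [0, 0, -0.6], [0, 0, -0.6], [0, 0, -0.6], [0, 0, -0.4], [0, 0, 0], [0, 0, 0]]' --rotation '[[0, 0, 0], [0, 0, 0], [0, 0, 0], [0, 0, 0], [0, 0, 0], [0, 0, 0], [0, 0, 0], [0, 0, 0]]'

```text
time: 22.6
tool_pos: [0.5182, 0.003, 0.1521]
tcp_rot: [-3.121, 0.357, -0.002]
wrist_force: [0.1, -0.5, -0.6]
width: 0.899
grip_force: 0.0
```

```bash
python3 lab.py w7.png 167.1|tee o; L=$(grep "wrist jar lat" o|sed 's/.*v) \([-.0-9]*\) .*/\1/'); python3 ang.py 167.1 .041 $L
```

```text
22.6 [0.5182 0.003  0.1521] -13.062134070832649 [ 0.1253 -0.492  -0.6161] 0.8985061660587664
jar scene 0.65 [325.  238.6] [0.5214 0.006  0.041 ]
jar wrist 0.66 [317.4 238.5] [0.5185 0.0023 0.041 ]
lid scene 0.79 [336.2 222.6] [0.4527 0.0233 0.041 ]
lid top 0.45 [316.4 289.3] [0.4559 0.0144 0.041 ]
lid top 0.35 [178.4 270.7] [0.5016 0.3226 0.041 ]
lid wrist 0.63 [320.1 321.3] [0.4548 0.015  0.041 ]
label scene 0.53 [324.2 228.1] [0.5126 0.0017 0.07  ]
label wrist 0.6 [313.7 247.4] [0.5206 0.0043 0.07  ]
wrist jar lateral (along v) -0.11892125351329766 v [-0.2233 -0.9748] limb half 6.6329471065939 expect 6.579924163817779
  label angle from up toward v: -2.8890638685297008 p 0.6 [313.7, 247.4]
top jar lateral (along v) -0.12014795571826334 v [-0.2233 -0.9748] limb half 1.5667526103322242 expect 1.664713822616705
cx 316.4054770777936
dot [302 237  28  27 605] [315.40826446 249.78512397]
dot angle -1.3511997746483833 dot edges -18.54484740835979 17.224066091379882
271 283 349 -52.80482056945184 49.87365655013175
  mask 278 355
276 284 348 -50.74286624229276 47.87678393087314
  mask 277 355
264 283 349 -52.21799292480569 49.488730356460145
  mask 277 355
```

>>> apply_moves --fingers '[0.9, 0.9, 0.9, 0.9, 0.9, 0.9, 0.9, 0.9, 0.9]' --travel '[[0, -0.4, -0.3], [-0.1, -0.8, -0.4], [-0.1, -0.8, -0.4], [-0.1, -0.8, -0.4], [-0.1, -0.8, -0.4], [-0.1, -0.8, -0.1], [0, -0.4, 0], [0, 0, 0], [0, 0, 0]]' --rotation '[[0, 0, 0], [0, 0, 0], [0, 0, 0], [0, 0, 0], [0, 0, 0], [0, 0, 0], [0, 0, 0], [0, 0, 0], [0, 0, 0]]'

```text
time: 24.4
tool_pos: [0.5474, 0.2419, 0.2507]
tcp_rot: [3.12, -0.356, -0.003]
wrist_force: [0.4, -0.9, -0.5]
width: 0.9
grip_force: 0.0
```

```bash
python3 b.py w8.png liner tray tall1 lid label; python3 -c "
from h import *
for n in ('top','scene','wrist'):
  c=cam(n); rect(n,'liner',.010,c); rect(n,'tray',.008,c); rect(n,'tall1',.045,c)"
```

```text
[0.5474 0.2419 0.2507] -13.014816500883244 [ 21.4835   6.3132 100.2023  -0.0491  73.6136 124.5121] 24.4
wristcam at [0.6121 0.2264 0.3947]
liner scene 0.64 [447.9 290.5] [0.6065 0.3327 0.01  ]
liner scene 0.33 [328.1 247.2] [0.5206 0.0147 0.01  ]
liner top 0.7 [178.  228.4] [0.6003 0.3351 0.01  ]
liner top 0.27 [178.1 269.7] [0.5044 0.3334 0.01  ]
liner wrist 0.64 [223.6 184.5] [0.5967 0.3303 0.01  ]
tray scene 0.73 [332.7 321.9] [0.758 0.073 0.01 ]
tray scene 0.56 [446.2 261. ] [0.5056 0.3271 0.01  ]
tray top 0.68 [181.5 272.4] [0.4981 0.3255 0.01  ]
tray top 0.54 [319.9 260.1] [0.5216 0.0059 0.01  ]
tall1 scene 0.8 [447.5 249.3] [0.4925 0.3244 0.04  ]
tall1 scene 0.61 [445.3 228.4] [0.412  0.3175 0.04  ]
tall1 top 0.6 [179.8 312.6] [0.4088 0.3184 0.04  ]
tall1 top 0.58 [175.8 269.1] [0.5053 0.3288 0.04  ]
tall1 wrist 0.9 [243.1 272.6] [0.5063 0.3279 0.04  ]
tall1 wrist 0.72 [276.8 347.1] [0.4139 0.3173 0.04  ]
lid scene 0.89 [334.9 220.9] [0.4455 0.0183 0.04  ]
lid scene 0.58 [332.7 320.3] [0.7752 0.0756 0.04  ]
lid top 0.94 [315.1 285.6] [0.4641 0.0171 0.04  ]
lid wrist 0.72 [530.
[... 459 characters left out ...]
74 mm [522.6   5.8] [49.4 62.2] 76.0
tall1 top 0.75 mm [504.5 317. ] [ 59.8 129. ] 6.0
tall1 top 0.7 mm [412.3 301. ] [ 58.2 112.2] 4.9
liner scene 0.56 mm [593.2 334.2] [22.8 72.2] 4.8
liner scene 0.55 mm [463.8 325.6] [ 88.8 133.2] 3.8
tray scene 0.77 mm [576.  330.1] [160.1 134.1] 5.1
tall1 scene 0.65 mm [500.1 318. ] [ 84.4 127. ] 5.2
tall1 scene 0.61 mm [405.8 312.2] [ 94.1 128.7] 3.8
liner wrist 0.78 mm [598.7 334.1] [25.  72.7] 4.9
liner wrist 0.24 mm [514.9   1.8] [250.  155.6] 76.8
tray wrist 0.7 mm [585.4 332.4] [137.1 133.3] 5.5
tray wrist 0.2 mm [513.9   1.4] [249.5 155.5] 76.9
tall1 wrist 0.98 mm [408.2 314.2] [ 68.5 134.2] 5.4
tall1 wrist 0.59 mm [504.2 322. ] [ 60.9 131.9] 3.9
```

View pics/w8.png

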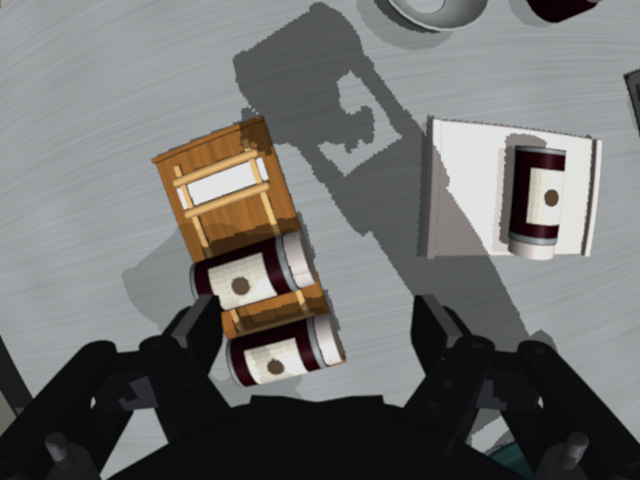

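Wrist view: the empty nest with the liner is at (222,187), between rods, and the tall jars' lids point right (−y tray). The jar rests on the board at (540,200) with its dot up. Nest at (0.5995, 0.3345), tray yaw about 4.8°.

>>> apply_moves --fingers '[0.9, 0.9, 0.9, 0.9, 0.9, 0.9, 0.9, 0.9, 0.9]' --travel '[[0, 0.4, 0], [0.1, 0.8, 0.1], [0.1, 0.8, 0.4], [0.1, 0.8, 0.4], [0.1, 0.8, 0.4], [0.1, 0.8, 0.4], [0, 0.4, 0.3], [0, 0, 0], [0, 0, 0]]' --rotation '[[0, 0, 0], [0, 0, 0], [0, 0, 0], [0, 0, 0], [0, 0, 0], [0, 0, 0], [0, 0, 0], [0, 0, 0], [0, 0, 0]]'

```text
time: 26.8
tool_pos: [0.5175, 0.0024, 0.1518]
tcp_rot: [-3.121, 0.36, 0.001]
wrist_force: [-0.2, 0.4, 0.8]
width: 0.899
grip_force: 0.0
```

```bash
python3 lab.py w9.png 167.1|tee o; L=$(grep "wrist jar lat" o|sed 's/.*v) \([-.0-9]*\) .*/\1/'); python3 ang.py 167.1 .041 $L; python3 -c "
from h import *
s=read_state();print('tcp lat',s['tool_pos'][0]*-.2233-s['tool_pos'][1]*.9748)"
```

```text
26.8 [0.5175 0.0024 0.1518] -13.17053287697108 [-0.247   0.3843  0.8442] 0.8985173361682509
jar scene 0.78 [324.7 237.6] [0.5178 0.0044 0.041 ]
jar top 0.31 [361.4 162.8] [ 0.7406 -0.0923  0.041 ]
jar wrist 0.65 [319.6 237.3] [0.5209 0.0012 0.041 ]
lid scene 0.96 [333.6 223.7] [0.4587 0.0171 0.041 ]
lid top 0.67 [314.9 289.4] [0.4557 0.0177 0.041 ]
lid wrist 0.9 [316.9 323.5] [0.4549 0.0185 0.041 ]
label scene 0.55 [321.7 226.9] [ 0.5095 -0.0056  0.07  ]
label top 0.64 [289.7 161. ] [0.7401 0.0691 0.07  ]
label wrist 0.61 [318.6 252.4] [0.5184 0.0026 0.07  ]
wrist jar lateral (along v) -0.11875586958476105 v [-0.2233 -0.9748] limb half 6.4935172963893715 expect 6.502350392168731
  label angle from up toward v: 0.9725175191541741 p 0.61 [318.6, 252.4]
top jar lateral (along v) -0.11887979962045256 v [-0.2233 -0.9748] limb half 1.5008293964222534 expect 1.6647413236263255
cx 316.4054770777936
dot [301 237  29  27 607] [315.34431631 249.72817133]
dot angle -1.7263517592378705 dot edges -20.207565186203897 16.90142064971848
271 283 349 -53.32912648108465 49.327821903462734
  mask 279 354
276 284 348 -51.23762599390974 47.35892055716951
  mask 278 355
264 283 349 -52.733048692463406 48.948031673843516
  mask 279 355
tcp lat -0.11853846448110053
```

>>> apply_moves --fingers '[0.9, 0.9, 0.9, 0.9, 0.9, 0.9, 0.9, 0.9]' --travel '[[0.02, 0, 0.4], [0, 0, 0.5], [0, 0, 0.5], [0, 0, 0.5], [0, 0, 0.4], [0, 0, 0.2], [0, 0, 0.1], [0, 0, 0]]' --rotation '[[0, 0, 0], [0, 0, 0], [0, 0, 0], [0, 0, 0], [0, 0, 0], [0, 0, 0], [0, 0, 0], [0, 0, 0]]'

```text
time: 28.5
tool_pos: [0.519, 0.0027, 0.0216]
tcp_rot: [3.121, -0.357, -0.001]
wrist_force: [-0.2, 0.0, 0.9]
width: 0.903
grip_force: 0.0
```

>>> apply_moves --fingers '[0.8, 0.75, 0.7, 0.6, 0.5, 0.5, 0.5, 0.5]' --travel '[[0, 0, 0], [0, 0, 0], [0, 0, 0], [0, 0, 0], [0, 0, 0], [0, 0, 0], [0, 0, 0], [0, 0, 0]]' --rotation '[[0, 0, 0], [0, 0, 0], [0, 0, 0], [0, 0, 0], [0, 0, 0], [0, 0, 0], [0, 0, 0], [0, 0, 0]]'

```text
time: 29.3
tool_pos: [0.5199, 0.0028, 0.0231]
tcp_rot: [-3.121, 0.357, -0.003]
wrist_force: [-1.9, -0.6, 5.9]
width: 0.665
grip_force: 47.4
```

```bash
python3 -c "
from h import *
plan([.5995,.3345,.18],94.8,18,[.5185,.002,.162],-13.1)"|sed 's/np.float64//g'
```

```text
tilt(deg/6) [0 0 0]
18 travel [[0.0, -0.38, -0.02], [0.04, -0.38, -0.02], [0.08, -0.37, -0.02], [0.12, -0.36, -0.02], [0.16, -0.35, -0.02], [0.19, -0.33, -0.02], [0.23, -0.31, -0.02], [0.26, -0.28, -0.02], [0.28, -0.25, -0.02], [0.31, -0.22, -0.02], [0.33, -0.19, -0.02], [0.35, -0.15, -0.02], [0.36, -0.11, -0.02], [0.37, -0.08, -0.02], [0.38, -0.04, -0.02], [0.38, 0.0, -0.02], [0.38, 0.04, -0.02], [0.37, 0.08, -0.02]] rotation [[0, 0, -1.0], [0, 0, -1.0], [0, 0, -1.0], [0, 0, -1.0], [0, 0, -1.0], [0, 0, -1.0], [0, 0, -1.0], [0, 0, -1.0], [0, 0, -1.0], [0, 0, -1.0], [0, 0, -1.0], [0, 0, -1.0], [0, 0, -1.0], [0, 0, -1.0], [0, 0, -1.0], [0, 0, -1.0], [0, 0, -1.0], [0, 0, -1.0]]
```

>>> apply_moves --fingers '[0.5, 0.5, 0.5, 0.5, 0.5, 0.5, 0.5]' --travel '[[0, 0, -0.1], [0, 0, -0.3], [0, 0, -0.5], [0, 0, -0.6], [0, 0, -0.6], [0, 0, -0.5], [0, 0, -0.2]]' --rotation '[[0, 0, 0], [0, 0, 0], [0, 0, 0], [0, 0, 0], [0, 0, 0], [0, 0, 0], [0, 0, 0]]'

```text
time: 30.0
tool_pos: [0.5202, 0.0027, 0.1643]
tcp_rot: [-3.121, 0.357, -0.006]
wrist_force: [0.9, 0.4, -3.5]
width: 0.661
grip_force: 49.0
```

>>> apply_moves --fingers '[0.5, 0.5, 0.5, 0.5, 0.5, 0.5, 0.5, 0.5, 0.5]' --travel '[[0, -0.38, -0.02], [0.04, -0.38, -0.02], [0.08, -0.37, -0.02], [0.12, -0.36, -0.02], [0.16, -0.35, -0.02], [0.19, -0.33, -0.02], [0.23, -0.31, -0.02], [0.26, -0.28, -0.02], [0.28, -0.25, -0.02]]' --rotation '[[0, 0, -1], [0, 0, -1], [0, 0, -1], [0, 0, -1], [0, 0, -1], [0, 0, -1], [0, 0, -1], [0, 0, -1], [0, 0, -1]]'

```text
time: 30.9
tool_pos: [0.5576, 0.1701, 0.1689]
tcp_rot: [-2.941, -1.105, 0.005]
wrist_force: [-0.3, -0.4, -3.3]
width: 0.659
grip_force: 49.0
```

>>> apply_moves --fingers '[0.5, 0.5, 0.5, 0.5, 0.5, 0.5, 0.5, 0.5, 0.5, 0.5, 0.5]' --travel '[[0.31, -0.22, -0.02], [0.33, -0.19, -0.02], [0.35, -0.15, -0.02], [0.36, -0.11, -0.02], [0.37, -0.08, -0.02], [0.38, -0.04, -0.02], [0.38, 0, -0.02], [0.38, 0.04, -0.02], [0.37, 0.08, -0.02], [0, 0, 0], [0, 0, 0]]' --rotation '[[0, 0, -1], [0, 0, -1], [0, 0, -1], [0, 0, -1], [0, 0, -1], [0, 0, -1], [0, 0, -1], [0, 0, -1], [0, 0, -1], [0, 0, 0], [0, 0, 0]]'

```text
time: 32.0
tool_pos: [0.5971, 0.3356, 0.1778]
tcp_rot: [-2.124, -2.314, 0.005]
wrist_force: [0.3, -1.1, -4.4]
width: 0.665
grip_force: 49.1
```

```bash
python3 b.py w10.png jar lid label liner; python3 -c "
from h import *
plan([.5995,.3345,.07],94.8,6)
c=cam('wrist')
rect('wrist','tall1',.043,c); rect('wrist','jar',.18,c);rect('wrist','tray',.008,c);rect('wrist','liner',.01,c)"|sed 's/np.float64//g'
```

```text
[0.5971 0.3356 0.1778] 94.91212728646708 [27.2648 18.3054 93.5885 -0.0256 68.3016 22.3623] 32.0
wristcam at [0.5927 0.4005 0.3223]
jar scene 0.72 [466.6 233.1] [0.4189 0.374  0.04  ]
jar top 0.83 [147.4 218.6] [0.6204 0.3952 0.04  ]
jar top 0.69 [319.3 263.1] [0.5139 0.0071 0.04  ]
jar top 0.32 [457.1 261.7] [ 0.5124 -0.3001  0.04  ]
lid scene 0.88 [435.5 227.5] [0.414  0.2913 0.04  ]
lid top 0.86 [181.8 215.8] [0.6255 0.3171 0.04  ]
lid top 0.42 [452.8 264. ] [ 0.5074 -0.2904  0.04  ]
label scene 0.52 [468.  218.1] [0.3919 0.3715 0.07  ]
label top 0.55 [139.8 214.3] [0.6262 0.4003 0.07  ]
label wrist 0.76 [314.5 371.9] [0.6051 0.2257 0.07  ]
liner scene 0.74 [447.8 290.2] [0.6056 0.3324 0.01  ]
liner top 0.55 [177.6 229. ] [0.5989 0.336  0.01  ]
tilt(deg/6) [ 0.001 -0.     0.   ]
6 travel [[-0.01, 0.0, 0.37], [-0.01, 0.0, 0.37], [-0.01, 0.0, 0.37], [-0.01, 0.0, 0.37], [-0.01, 0.0, 0.37], [-0.01, 0.0, 0.37]] rotation [[0, 0, (0.0)], [0, 0, (0.0)], [0, 0, (0.0)], [0, 0, (0.0)], [0, 0, (0.0)], [0, 0, (0.0)]]
tall1 wrist 0.8 mm [503.5 310.5] [ 62.5 132.9] 4.1
tall1 wrist 0.77 mm [407.3 302.5] [ 72.6 131.7] 5.8
jar wrist 0.93 mm [598.7 335.5] [ 68.9 103.3] 4.9
tray wrist 0.9 mm [501.2 324.9] [304.5 131.1] 4.6
liner wrist 0.65 mm [595.  379.2] [24.4  8.5] 5.0
```

View pics/w10.png

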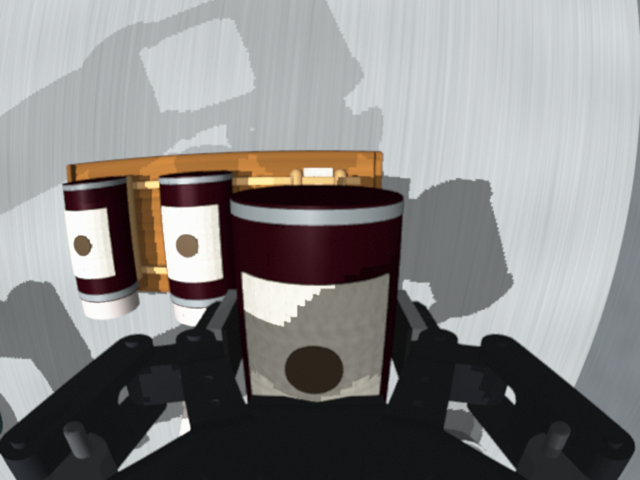

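Wrist view: the jar is held upright above the nest, with its dot at (314,371) in the middle of the jar and the lid on the same side as the neighbours' lids. The neighbours are clear.

>>> apply_moves --fingers '[0.5, 0.5, 0.5, 0.5, 0.5, 0.5, 0.5, 0.5, 0.5, 0.5]' --travel '[[-0.02, 0.02, 0.3], [-0.02, 0.02, 0.4], [0, 0, 0.5], [0, 0, 0.5], [0, 0, 0.5], [0, 0, 0.4], [0, 0, 0.2], [0, 0, 0.1], [0, 0, 0], [0, 0, 0]]' --rotation '[[0, 0, 0], [0, 0, 0], [0, 0, 0], [0, 0, 0], [0, 0, 0], [0, 0, 0], [0, 0, 0], [0, 0, 0], [0, 0, 0], [0, 0, 0]]'

```text
time: 34.0
tool_pos: [0.6012, 0.3346, 0.0359]
tcp_rot: [2.123, 2.315, 0.003]
wrist_force: [0.9, 0.5, -3.0]
width: 0.662
grip_force: 49.1
```

```bash
python3 b.py w11.png jar lid tall1; python3 -c "
from h import *
plan([.5995,.334,.027],94.8,1)
for n in ('scene','wrist'):
  c=cam(n); rect(n,'jar',.05,c)"
```

```text
[0.6012 0.3346 0.0359] 94.93874463631151 [27.0224 26.1084 99.1458  0.0001 54.6317 22.0836] 34.0
wristcam at [0.5961 0.3999 0.1805]
jar scene 0.65 [454.7 277.7] [0.5885 0.3429 0.04  ]
jar top 0.75 [174.8 225.1] [0.6046 0.3327 0.04  ]
jar top 0.72 [319.6 265.2] [0.5092 0.0065 0.04  ]
jar top 0.36 [177.1 269.7] [0.5039 0.3259 0.04  ]
jar wrist 0.96 [318.8 326.2] [0.6036 0.3268 0.04  ]
lid scene 0.65 [426.8 274.1] [0.5909 0.2756 0.04  ]
lid top 0.69 [200.1 219.9] [0.6155 0.2754 0.04  ]
lid top 0.46 [360.3 161.5] [ 0.7439 -0.09    0.04  ]
tall1 scene 0.72 [447.1 227.2] [0.406  0.3222 0.04  ]
tall1 scene 0.66 [447.4 252.8] [0.5055 0.3243 0.04  ]
tall1 top 0.9 [175.8 267.2] [0.5095 0.3289 0.04  ]
tall1 top 0.57 [180.2 311.6] [0.411  0.3176 0.04  ]
tall1 wrist 0.6 [ 96.4 309.9] [0.4982 0.3215 0.04  ]
tilt(deg/6) [0. 0. 0.]
1 travel [[-0.0, -0.02, 0.16]] rotation [[0.0, 0, np.float64(0.02)]]
jar scene 0.59 mm [594.9 299.5] [74.4 66.7] 5.2
jar wrist 0.7 mm [600.2 340.1] [62.4 94. ] 4.8
```

>>> apply_moves --fingers '[0.5, 0.5, 0.5, 0.5, 0.5]' --travel '[[0, -0.03, 0.06], [0, 0, 0.06], [0, 0, 0.04], [0, 0, 0], [0, 0, 0]]' --rotation '[[0, 0, 0], [0, 0, 0], [0, 0, 0], [0, 0, 0], [0, 0, 0]]'

```text
time: 35.3
tool_pos: [0.5987, 0.3339, 0.0266]
tcp_rot: [-2.124, -2.315, 0.0]
wrist_force: [0.1, 0.6, -3.1]
width: 0.661
grip_force: 49.1
```

>>> apply_moves --fingers '[0.5, 0.5, 0.5]' --travel '[[0, 0, 0.02], [0, 0, 0.02], [0, 0, 0]]' --rotation '[[0, 0, 0], [0, 0, 0], [0, 0, 0]]'

```text
time: 35.6
tool_pos: [0.5991, 0.3341, 0.0256]
tcp_rot: [2.123, 2.315, 0.001]
wrist_force: [-1.9, 0.2, 0.9]
width: 0.667
grip_force: 49.5
```

>>> apply_moves --fingers '[0.5, 0.5, 0.5, 0.5]' --travel '[[0, 0, 0.01], [0, 0, 0.01], [0, 0, 0], [0, 0, 0]]' --rotation '[[0, 0, 0], [0, 0, 0], [0, 0, 0], [0, 0, 0]]'

```text
time: 36.0
tool_pos: [0.5991, 0.3342, 0.0255]
tcp_rot: [2.123, 2.315, 0.001]
wrist_force: [-3.4, -1.8, 7.0]
width: 0.663
grip_force: 50.2
```

>>> apply_moves --fingers '[0.5, 0.5, 0.5, 0.5]' --travel '[[0, -0.01, 0], [0, -0.01, 0], [0, 0, 0.01], [0, 0, 0]]' --rotation '[[0, 0, 0], [0, 0, 0], [0, 0, 0], [0, 0, 0]]'

```text
time: 36.4
tool_pos: [0.5991, 0.3342, 0.0254]
tcp_rot: [2.123, 2.314, 0.004]
wrist_force: [-2.1, -3.0, 9.7]
width: 0.667
grip_force: 50.4
```

>>> apply_moves --fingers '[0.67, 0.69, 0.72, 0.76, 0.8, 0.8, 0.8, 0.8, 0.8, 0.8, 0.8, 0.8]' --travel '[[0, 0, -0.01], [0, 0, 0], [0, 0, 0], [0, 0, 0], [0, 0, 0], [0, 0, -0.05], [0, 0, -0.2], [0, 0, -0.5], [0, 0, -0.7], [0, 0, -0.7], [0, 0, -0.4], [0, 0, 0]]' --rotation '[[0, 0, 0], [0, 0, 0], [0, 0, 0], [0, 0, 0], [0, 0, 0], [0, 0, 0], [0, 0, 0], [0, 0, 0], [0, 0, 0], [0, 0, 0], [0, 0, 0], [0, 0, 0]]'

```text
time: 37.6
tool_pos: [0.6008, 0.3355, 0.1575]
tcp_rot: [2.121, 2.313, 0.014]
wrist_force: [0.7, 1.3, -0.2]
width: 0.797
grip_force: 0.0
```

```bash
python3 lab.py w12.png -85.2 .043|tee o; L=$(grep "wrist jar lat" o|sed 's/.*v) \([-.0-9]*\) .*/\1/'); python3 ang.py -85.2 .043 $L; python3 -c "
from h import *
c=cam('wrist');rect('wrist','tray',.008,c);rect('wrist','tall1',.043,c);rect('wrist','jar',.043,c)"
```

```text
37.6 [0.6008 0.3355 0.1575] 94.93856062541501 [ 0.6624  1.2653 -0.185 ] 0.797204863874853
jar scene 0.96 [451.9 277.1] [0.5907 0.3356 0.043 ]
jar top 0.57 [176.6 227.7] [0.5983 0.3275 0.043 ]
jar wrist 0.92 [320.  239.3] [0.6012 0.3356 0.043 ]
lid scene 0.9 [425.1 275. ] [0.5976 0.2713 0.043 ]
lid top 0.77 [201.8 222.5] [0.6092 0.2707 0.043 ]
lid wrist 0.73 [317.1 328.2] [0.6051 0.2656 0.043 ]
label scene 0.57 [450.5 269.5] [0.5941 0.3265 0.072 ]
label top 0.63 [168.7 224.4] [0.6026 0.3354 0.072 ]
label wrist 0.71 [312.7 252.1] [0.5964 0.3342 0.072 ]
wrist jar lateral (along v) 0.624282121865972 v [0.9965 0.0837] limb half 6.567861654535982 expect 6.573211080212775
  label angle from up toward v: -4.028945178189004 p 0.71 [312.7, 252.1]
top jar lateral (along v) 0.6268243043096494 v [0.9965 0.0837] limb half 1.698543446174467 expect 1.6515578261071324
  label angle from up toward v: 3.3616771390332008 p 0.63 [168.7, 224.4]
cx 316.4054770777936
dot [301 242  27  24 424] [313.76886792 254.11792453]
dot angle -3.5508140519871088 dot edges -19.913200877727434 14.27958218081496
276 281 349 -57.667781277181085 49.369714523965285
  mask 278 355
281 281 349 -58.148419056273 49.73111787004675
  mask 278 355
269 281 349 -57.03830323929351 48.89063539676201
  mask 278 356
tray wrist 0.85 mm [501.6 324.9] [304.3 132.8] 4.2
tray wrist 0.68 mm [490.5 300.6] [ 72.8 146.2] 4.8
tall1 wrist 0.76 mm [406.4 301.9] [ 75.5 133.9] 4.6
tall1 wrist 0.6 mm [503.4 312.9] [ 63.6 127.2] 4.7
jar wrist 0.7 mm [599.7 318.3] [ 59.8 135.3] 5.1
```

View pics/w12.png

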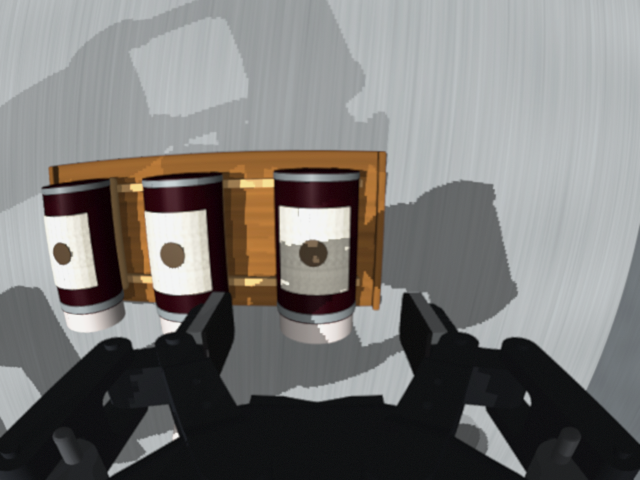

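Wrist view: the jar rests in the nest at (316,255) with its dot up (about 3° off at most). Its lid points the same way as the neighbours', and the gripper is clear. Handing in.

```bash
python3 -c "
from workcell import *
print(finish_job())"
```

```text
the job is handed in; nothing more can be done
None
```

The jar is in the tray's empty nest, and the job was handed in at about 38 s of the 64 s. It lies within about 2 mm of the nest's centre, with its label within about 4° of straight up and its lid pointing the same way as the other two. The hand-in call gave no verdict.

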